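# Load the slide-box dryer

## Robot

A 6-joint arm with a two-finger parallel gripper is mounted at the origin on a cart in front of the work surface, level with it; the furniture and walls round the work are solid. World frame = base frame: x ahead of the robot, y to its left, z up, the work surface at z = 0. Lengths are in m, angles in degrees, forces in N, time in s.
With the tool pointing down it reaches from about 0.4 to 0.825 m from the base axis. Payload 7 kg.
Tool frame: the origin (TCP) lies at the very end of the fingers, on their centre line; the grasp point (between the pads) lies 19 mm behind it (ctrl.hold_point_z is the distance from the TCP to the grasp point, in m); z points along the fingers, y is the line along which they close (so a half turn about z gives the same grasp; the last joint's range is limited). The gripper opens to 88 mm and grips with 3 to 60 N. Pads are 19 mm wide; open, the fingers measure 130 mm over their backs; the gripper's body (78 mm by 193 mm) begins 47 mm behind the grasp point.
Start: joints at [85.949, 20.546, 0.682, 0, -70.136, -16.507], TCP at [0.237, 0.632, 0.227] pointing down, gripper open.
Joint ranges: [-176.03, 176.03], [-82.01, 121.73], [-58.28, 71.71], [-173.87, 95.51], [-174.79, -0.11], [-173.66, 173.66]. Speed limits (degrees/s): [136.94, 136.94, 172.46, 180, 180, 180].

## Interface

Orientations are given as [roll, pitch, yaw] about the fixed x, y, z axes, in that order (R = Rz(yaw) Ry(pitch) Rx(roll)).
In Python, from plant import sensors, viewer, workorder, ctrl gives the robot as it stands.
- The arm moves only by the shell command python3 -m pendant 'ROWS'. ROWS is JSON, a list of rows, each a list of 3 entries, a list of its own where there are three numbers: the opening, from -1 (shut) to 1 (fully open), so that 0 is half open, then the shift along the tool's x, y, z in m, then the turn, a rotation vector about the tool's x, y, z in degrees. A call has 1 to 10 rows; each row is the pose to reach, as a shift and turn from the pose commanded when the call began, along the tool's axes at that moment; what a row does not reach only later rows make up. A row lasts 1/12 s, in which the tool goes at most 41.7 mm and 7.16 degrees, less where a joint would pass 70% of its speed; a pose out of reach is approached as far as the arm can. A call with a gripper value outside its range is refused whole. The fingers move at their own pace and stop on an object; the grip force is fixed at half the most. Time passes only in rows, so rows that repeat a pose let the fingers close. It gives the time, the measured TCP pose, the force, the opening and the grip force at its end, in the units of the state.
- sensors.get_obs(): the state, without advancing time (a new reading comes with each control period).
- viewer.snapshot(name): name is "side" or "top" or "wrist"; returns the picture (400x640x3 uint8, red, green, blue); there is no depth.
- viewer.camera_params(name): a dict with "fx", "fy", "cx", "cy" (pixels), "extrinsics" (4x4, takes a point from world to camera coordinates). Camera axes: x right, y up, looking along -z (the intrinsics and any distortion apply to the point x, -y, -z); pixel columns grow to the right and rows downward; lengths in m; the calibration is good to about 2 mm. A picture is of the moment at which its call begins: read the wrist's pose just before it. camera_params takes no time and is no camera call; for the wrist camera it gives the pose at the moment of the call.
- workorder.close_job(): hands the job in; it is judged then, once.
The state is a dict: "clock": time; "joint_pos": joint angles; "qvel": joint speeds; "tau": joint torques, N m; "tool_pos": TCP position; "orientation": TCP orientation; "force": force on the tool from outside, world axes, zero at the start; "moment": the same for the moment, N m; "opening": finger opening in m; "gripper_force": force on a finger pad.
Only numpy, scipy, OpenCV 4.12 (cv2) and the standard library are available. Lean on these libraries where they do the work, as an engineer would, in place of code of your own. Each camera call takes 0.05 s, during which the arm holds its last target. There are 200 camera calls.

## Task

Load the slide box into the dryer: pull the dryer's lock knob straight out until it clicks into its out position, slide the carriage fully out by its upright fin, then take the slide box from the pocket tray and set it down, level and released, in the carriage's shallow pocket, long side along the pocket. Slide the carriage fully home under the hood with the box on it and push the knob fully in to lock it. Keep the box level throughout, leave the capped tube in its tray pocket and do not disturb the glass beaker.

Things in the scene. Friction and masses are not known exactly. Their poses are not given: they have to be found in the camera images.
- dryer: Slide-box dryer, fixed: white base plate 110 mm (x) by 335 mm (y from -174 to +161), 8 mm thick, with a 66 mm high white hood with clear roof window over its +y half (y 0 to 162, x -55 to 55), open at y = 0. Origin on the bench under the middle of the hood's open end. x points to the dryer's back (away from the knob), y from the load side into the hood, z up.
- dryer_knob (a joint): Lock knob: 0 = in (carriage locked), 0.025 m = out at its detent (carriage free); being pulled it moves straight along the dryer's -x. A sprung detent snaps it to the nearer end from mid-travel: about 6 N starts it, less after; both ends held with about 4 N. Its pin enters a notch in the carriage, so with the carriage not home it stops 10 mm short of in.
- knob_head (a point): Centre of the knob's black round head, on its axis, 42 mm above the bench. Head 36 mm in diameter, 26 mm long along the dryer's x (13 mm either side of this point), in front of the hood; gap between head and hood face 15 mm when in, 40 mm when out. Can be pinched from above across the dryer's y. Axes as the dryer's.
- dryer_carriage (a joint): Carriage: 0 = home under the hood, 0.110 m = fully out on the load side, along the dryer's -y; firm stops at both ends. Sliding takes about 2 N and it stays where it is left.
- carriage_fin (a point): Grip point of the carriage's black upright fin, 48 mm above the bench. Fin 12 mm thick along the dryer's y, 34 mm wide along x, from 20 to 66 mm above the bench; with the carriage home it stands 45 mm outside the hood. Can be pinched from above across the dryer's y. Travels with the carriage. Axes as the dryer's.
- carriage_pocket (a point): Centre of the floor of the carriage's shallow pocket, 20 mm above the bench: 43 mm (dryer's x) by 98 mm (y) inside, rim 6 mm high, 4 mm thick. Travels with the carriage, 100 mm from the fin towards the hood; its centre is 55 mm outside the hood with the carriage fully out, 55 mm inside when home. Axes as the dryer's.
- tray: Grey pocket tray, fixed: 130 mm (x) by 146 mm (y), walls 16 mm high, 5 mm thick, floor 5 mm above the bench; one divider makes two pockets, centred 32 mm either way along x from the middle, each long along y. Origin on the bench under its middle. Slide box in one pocket, tube in the other; which is which varies.
- slide_box_center (a point): Centre (half-way up) of the slide box: closed, flat-topped, 33 mm (its x) by 86 mm (its y) by 31 mm high, about 90 g, lying in one tray pocket with its long side along the pocket. Either way round will do. Axes are the box's own, z up.
- tube_15_center (a point): Centre of the capped conical tube, 19 mm in diameter and 111 mm long along its y, lying in the tray's other pocket. Stays where it is.
- beaker_1_center (a point): Centre of the empty glass beaker, 58 mm in diameter, 71 mm high, standing behind the work. Stays where it is.
Not all that is in view belongs to the job. There is more than one size of the tray; the one meant has the size given above.

How it is judged:
By the outcome, as a careful person would: the job done as asked, in the order asked, and still so for the second after the job is handed in, with the robot touching nothing.
It also fails if it takes over 67 s, if anything falls off the work surface, if the arm or the gripper's body presses on something with over 40 N, if the wrist force passes 120 N, or if a joint passes its speed limit or range.

## Working session

There is one attempt and no reset: what is moved stays moved. The work goes in short steps, Python scripts to look and compute and a shell command to move; the robot and the scene stay as the last step left them, time stands still between calls to the robot, and variables do not carry over. Pictures are saved under pics/ and viewed, at most 10 in all, crops included, and the job is handed in when it is done.

```bash
ls; mkdir -p pics
python3 - <<'E'
from plant import sensors, viewer, workorder, ctrl
import cv2,numpy as np
o=sensors.get_obs();print({k:np.round(v,3).tolist() for k,v in o.items()},ctrl.hold_point_z)
for n in ("top","side"):
    p=viewer.camera_params(n);print(n,{k:np.round(v,3).tolist() if not isinstance(v,str) else v for k,v in p.items()})
    cv2.imwrite(f"pics/{n}0.png",viewer.snapshot(n)[:,:,::-1])
E
```

```text
pics
{'clock': 0.0, 'joint_pos': [85.951, 20.589, 0.635, -0.021, -70.136, -16.507], 'qvel': [-0.018, 0.083, -0.057, -0.002, -0.041, -0.095], 'tau': [-0.001, -58.272, 29.306, 6.997, 0.007, -0.0], 'tool_pos': [0.237, 0.632, 0.226], 'orientation': [179.907, -0.007, -20.563], 'force': [0.312, 0.308, 0.094], 'moment': [-0.006, 0.02, 0.021], 'gripper_force': 0.0, 'opening': 0.087} 0.0188
top {'fx': 374.278, 'fy': 374.278, 'cx': 317.629, 'cy': 203.377, 'extrinsics': [[0.013, -1.0, 0.02, -0.213], [0.995, 0.015, 0.097, -0.572], [-0.097, 0.019, 0.995, -1.348], [0.0, 0.0, 0.0, 1.0]]}
side {'fx': 376.683, 'fy': 376.683, 'cx': 317.75, 'cy': 199.635, 'extrinsics': [[0.844, -0.536, 0.006, -0.61], [0.224, 0.364, 0.904, -0.129], [-0.487, -0.762, 0.428, -0.942], [0.0, 0.0, 0.0, 1.0]]}
```

View pics/top0.png

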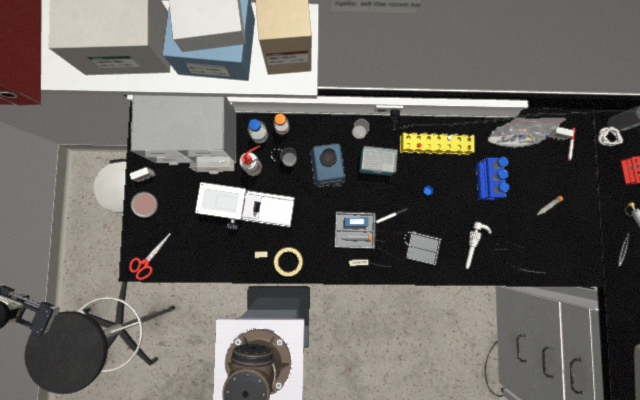

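View pics/side0.png

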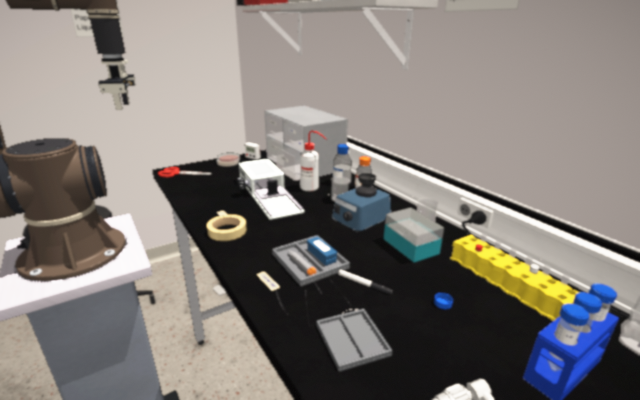

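The top view shows the dryer at about (245,204), with its hood left (220,202), fin (257,208) and knob (232,226). The loaded tray is at (355,230), with the blue box at (354,222) and the tube at (354,237). Tray candidates are (355,230), which holds the box and tube, and an empty one at (424,248). I choose the loaded one and will check its size. The glass beaker could be (360,129) or (288,157); both are away from the work.

```bash
cat > h.py <<'E'
import numpy as np,cv2
from plant import sensors, viewer
def ray(p,uv,z):
    E=np.array(p["extrinsics"]);R=E[:3,:3];c=-R.T@E[:3,3]
    d=R.T@np.array([(uv[0]-p["cx"])/p["fx"],-(uv[1]-p["cy"])/p["fy"],-1.])
    return c+d*(z-c[2])/d[2]
def proj(p,X):
    E=np.array(p["extrinsics"]);q=E[:3,:3]@np.array(X)+E[:3,3]
    return np.array([p["cx"]+p["fx"]*q[0]/-q[2],p["cy"]-p["fy"]*q[1]/-q[2]])
E
python3 - <<'E'
from h import *
p=viewer.camera_params("top")
im=cv2.imread("pics/top0.png")
c=cv2.resize(im[165:265,190:390],None,fx=4,fy=4,interpolation=cv2.INTER_CUBIC)
cv2.imwrite("pics/crop1.png",c)
h=cv2.cvtColor(im,cv2.COLOR_BGR2HSV)
roi=np.zeros(im.shape[:2],np.uint8);roi[170:232,190:300]=1
m=((h[...,2]>150)&(h[...,1]<60)).astype(np.uint8)*roi
cs,_=cv2.findContours(m,0,1)
k=max(cs,key=cv2.contourArea);b=cv2.boxPoints(cv2.minAreaRect(k));print("white",b,[ray(p,x,.008).round(3) for x in b])
roi[:]=0;roi[205:255,325:385]=1
m=((h[...,0]>95)&(h[...,0]<125)&(h[...,1]>100)&(h[...,2]>50)).astype(np.uint8)*roi
k=max(cv2.findContours(m,0,1)[0],key=cv2.contourArea);b=cv2.boxPoints(cv2.minAreaRect(k));print("box",b,[ray(p,x,.036).round(3) for x in b],ray(p,b.mean(0),.036))
m=((h[...,2]>70)).astype(np.uint8)*roi
k=max(cv2.findContours(m,0,1)[0],key=cv2.contourArea);b=cv2.boxPoints(cv2.minAreaRect(k));print("tray",b,[ray(p,x,.016).round(3) for x in b])
E
```

```text
white [[194.20001 216.60002]
 [199.20001 181.60002]
 [294.26    195.18001]
 [289.26    230.18001]] [array([0.521, 0.25 , 0.008]), array([0.652, 0.238, 0.008]), array([ 0.606, -0.118,  0.008]), array([ 0.475, -0.102,  0.008])]
box [[345. 218.]
 [367. 218.]
 [367. 225.]
 [345. 225.]] [array([ 0.522, -0.306,  0.036]), array([ 0.523, -0.387,  0.036]), array([ 0.497, -0.387,  0.036]), array([ 0.496, -0.306,  0.036])] [ 0.50928852 -0.34659501  0.036     ]
tray [[333.9356  246.93117]
 [335.13873 210.83794]
 [384.25085 212.47502]
 [383.04773 248.56825]] [array([ 0.416, -0.268,  0.016]), array([ 0.549, -0.271,  0.016]), array([ 0.545, -0.454,  0.016]), array([ 0.412, -0.449,  0.016])]
```

View pics/crop1.png

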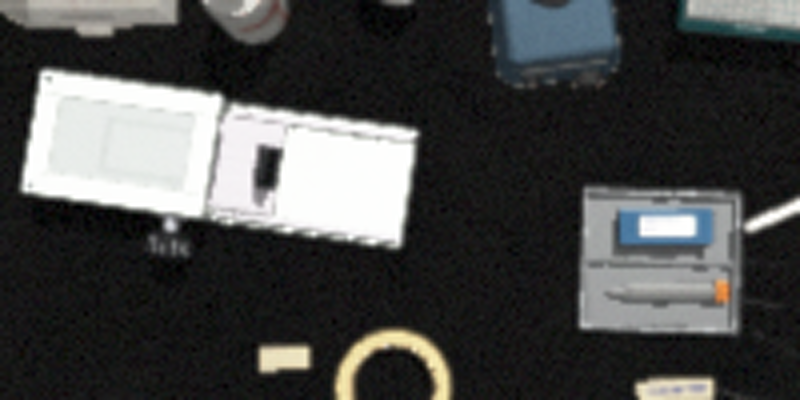

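The crop shows the tray corners at about (585,187) and (740,332), i.e. 131 x 146 mm, which is the right tray. The box lies in the far pocket (crop 666,227) and the tube in the near one. The dryer knob is at crop (170,240) and the fin at (267,173). I'm moving above the dryer for a close wrist view.

```bash
cat >> h.py <<'E'
from scipy.spatial.transform import Rotation as Ro
def shift(T,yaw=None):
    o=sensors.get_obs();R=Ro.from_euler("xyz",o["orientation"],degrees=True)
    d=R.inv().apply(np.array(T)-o["tool_pos"])
    w=(R.inv()*Ro.from_euler("xyz",[180,0,yaw],degrees=True)).as_rotvec(degrees=True) if yaw is not None else 0
    print("shift",d.round(4),"turn",np.round(w,2),"tcp",np.round(o["tool_pos"],4),np.round(o["orientation"],2),"F",np.round(o["force"],1),"op",round(o["opening"],4),"t",round(o["clock"],2))
E
R='[1,[0.447,0.443,-0.074],[0,0,-13.5]]'; python3 -m pendant '[[1,[0.447,0.443,-0.074],[0,0,-13.5]],[1,[0.447,0.443,-0.074],[0,0,-13.5]],[1,[0.447,0.443,-0.074],[0,0,-13.5]],[1,[0.447,0.443,-0.074],[0,0,-13.5]],[1,[0.447,0.443,-0.074],[0,0,-13.5]],[1,[0.447,0.443,-0.074],[0,0,-13.5]],[1,[0.447,0.443,-0.074],[0,0,-13.5]],[1,[0.447,0.443,-0.074],[0,0,-13.5]],[1,[0.447,0.443,-0.074],[0,0,-13.5]],[1,[0.447,0.443,-0.074],[0,0,-13.5]]]'
python3 -c "
from h import *
shift([.5,.06,.3],-7)"
```

```text
clock: 0.93
tool_pos: [0.41, 0.254, 0.2754]
orientation: [-180.0, 0.0, -7.0]
force: [0.4, 0.8, 0.4]
opening: 0.0878
gripper_force: 0.0
shift [ 0.113   0.1815 -0.0246] turn [-0.01  0.   -0.03] tcp [0.41   0.254  0.2754] [-179.99    0.     -7.03] F [0.4 0.8 0.4] op 0.0878 t 0.93
```

```bash
python3 -m pendant '[[1,[0.10,0.16,-0.02],[0,0,0]],[1,[0.10,0.16,-0.02],[0,0,0]],[1,[0.10,0.16,-0.02],[0,0,0]],[1,[0.10,0.16,-0.02],[0,0,0]],[1,[0.10,0.16,-0.02],[0,0,0]],[1,[0.10,0.16,-0.02],[0,0,0]],[1,[0.10,0.16,-0.02],[0,0,0]]]'
python3 - <<'E'
from h import *
shift([.5,.06,.3],-7)
p=viewer.camera_params("wrist");im=viewer.snapshot("wrist")[:,:,::-1]
cv2.imwrite("pics/w1.png",im);import pickle;pickle.dump(p,open("w1.pkl","wb"))
for n,X in dict(fin=(.57,0.015,.066),knob=(.49,.09,.042),org=(.565,.061,.066)).items():print(n,proj(p,X))
E
```

```text
clock: 1.52
tool_pos: [0.4897, 0.0837, 0.2949]
orientation: [180.0, 0.0, -7.2]
force: [-0.1, -0.1, 0.1]
opening: 0.0881
gripper_force: 0.0
shift [ 0.0132  0.0222 -0.0051] turn [ 0.01  0.03 -0.24] tcp [0.4897 0.0837 0.2949] [ 1.7999e+02  3.0000e-02 -7.2400e+00] F [-0.1 -0.1  0.1] op 0.0881 t 1.52
fin [361.53154342 107.95830402]
knob [312.82876316 172.03694979]
org [326.95874263 116.56163711]
```

View pics/w1.png

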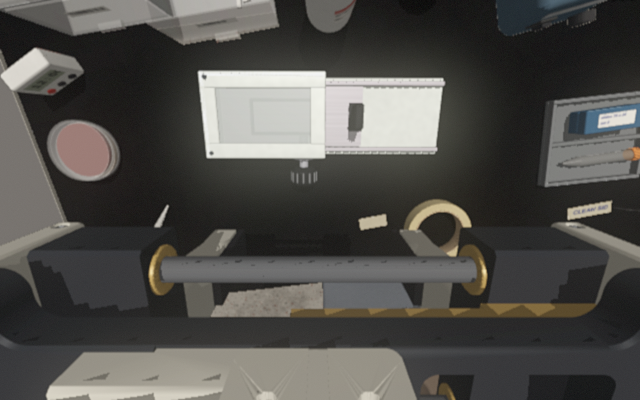

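The wrist view shows the hood roof corners at (200,71), (326,71), (325,158), (207,158), the base plate's free end at (443,79)-(437,152), the fin at (356,117), and the ribbed knob head at (304,177).

Run:
```python
from h import *
import pickle
p=pickle.load(open("w1.pkl","rb"));im=cv2.imread("pics/w1.png")
h=cv2.cvtColor(im,cv2.COLOR_BGR2HSV)
for n,uv in dict(hA=(200,71),hB=(326,71),hC=(325,158),hD=(207,158)).items():print(n,ray(p,uv,.066).round(4))
for n,uv in dict(eA=(444,79),eB=(437,153)).items():print(n,ray(p,uv,.008).round(4))
g=h[...,2]
roi=np.zeros_like(g);roi[95:138,342:372]=1
m=(g<90).astype(np.uint8)*roi
k=max(cv2.findContours(m,0,1)[0],key=cv2.contourArea);b=cv2.boxPoints(cv2.minAreaRect(k));print("fin",b,[ray(p,x,.066).round(4) for x in b])
print(g[166:190:2,284:326:2])
```

```text
hA [0.64   0.2134 0.066 ]
hB [0.62   0.0557 0.066 ]
hC [0.5114 0.07   0.066 ]
hD [0.5317 0.23   0.066 ]
eA [ 0.5961 -0.1168  0.008 ]
eB [ 0.4893 -0.1053  0.008 ]
fin [[348.5464   128.97939 ]
 [349.70514  103.486595]
 [362.04327  104.04741 ]
 [360.88452  129.54019 ]] [array([0.5456, 0.0344, 0.066 ]), array([0.5775, 0.0298, 0.066 ]), array([0.5747, 0.0139, 0.066 ]), array([0.5428, 0.0182, 0.066 ])]
[[ 71  71  71  71  72  72  73  71 133 174 179 161  91  73  72  72  72  72
   71  72  72]
 [ 69  70  70  70  70  71  75  74  73  90  90  80  76  75  74  72  68  69
   72  71  71]
 [ 70  68  69  72  73  72  75  74  75  76  76  75  74  75  73  71  74  68
   69  70  71]
 [ 70  69  70  80  96  75  75  76  78  80  78  76  75  77  70 101 118  65
   68  70  67]
 [ 66  70  67  77 116  82 100  92  72 101 100  71  92 108  69 129 121  63
   67  66  65]
 [ 65  64  66  77 113  79 103  94  68 101 100  70  94 110  64 126 121  62
   64  64  65]
 [ 64  64  63  74 110  77 100  94  67 100 100  67  94 112  64 126 120  60
   62  63  64]
 [ 64  63  64  67 101  77  99  94  66  97  99  66  93 111  62 125 105  60
   61  61  62]
 [ 61  61  63  60  70  67  89  88  65  93  94  66  85 104  62  88  61  58
   61  59  59]
 [ 62  61  60  61  56  56  62  66  64  66  64  61  64  64  59  58  57  60
   57  59  58]
 [ 59  58  60  59  57  57  53  56  57  56  57  56  58  57  55  57  57  59
   57  56  58]
 [ 57  57  57  56  54  55  56  54  56  55  54  54  55  56  53  55  55  54
   55  55  57]]
```

```bash
cat >> h.py <<'E'
YAW=-7.4; O=np.array([.5657,.0625]); RD=Ro.from_euler("z",YAW,degrees=True).as_matrix()[:2,:2]
def D(x,y,z): return np.r_[O+RD@[x,y],z]
def inD(X): return (RD.T@(np.array(X)[:2]-O)).round(4)
E
python3 - <<'E'
from h import *
import pickle
p=pickle.load(open("w1.pkl","rb"))
for z in(.042,.055,.06):print(inD(ray(p,(304.2,177.5),z)))
print(inD((.56,.024)))
k=inD(ray(p,(304.2,177.5),.057))
shift(D(-.083,k[1],.10),YAW)
shift(D(-.083,k[1],.023),YAW)
E
```

```text
[-0.0868  0.0303]
[-0.0842  0.0297]
[-0.0832  0.0295]
[-0.0007 -0.0389]
shift [-0.0043 -0.0177  0.1948] turn [0.01 0.04 0.24] tcp [0.4894 0.0845 0.2948] [ 1.7999e+02  4.0000e-02 -7.1600e+00] F [-0.6 -0.1  0.5] op 0.0877 t 1.57
shift [-0.0042 -0.0177  0.2718] turn [0.01 0.04 0.24] tcp [0.4894 0.0845 0.2948] [ 1.7999e+02  4.0000e-02 -7.1600e+00] F [-0.6 -0.1  0.5] op 0.0877 t 1.57
```

```bash
python3 -m pendant '[[1,[-0.0045,-0.018,0.10],[0,0,0.2]],[1,[-0.0045,-0.018,0.10],[0,0,0.2]],[1,[-0.0045,-0.018,0.19],[0,0,0.2]],[1,[-0.0045,-0.018,0.19],[0,0,0.2]],[1,[-0.0045,-0.018,0.19],[0,0,0.2]],[1,[-0.0045,-0.018,0.23],[0,0,0.2]],[1,[-0.0045,-0.018,0.255],[0,0,0.2]],[1,[-0.0045,-0.018,0.272],[0,0,0.2]],[1,[-0.0045,-0.018,0.272],[0,0,0.2]],[1,[-0.0045,-0.018,0.272],[0,0,0.2]]]' && python3 -m pendant '[[-0.4,[0,0,0],[0,0,0]],[-0.4,[0,0,0],[0,0,0]],[-0.4,[0,0,0],[0,0,0]],[-0.4,[0,0,0],[0,0,0]],[-0.4,[0,0,0],[0,0,0]],[-0.4,[0,0,0],[0,0,0]]]'
python3 -c "
from h import *
shift(D(-.083,.0297,.023),YAW)"
```

```text
clock: 2.4
tool_pos: [0.4865, 0.1039, 0.0227]
orientation: [179.9, 0.1, -7.2]
force: [0.2, 0.7, 0.0]
opening: 0.0876
gripper_force: 0.0
clock: 2.9
tool_pos: [0.4875, 0.1035, 0.0237]
orientation: [-180.0, -0.0, -7.3]
force: [0.3, 0.3, -0.2]
opening: 0.0531
gripper_force: 0.0
shift [-0.0002  0.0008  0.0007] turn [-0.04 -0.04  0.13] tcp [0.4875 0.1035 0.0237] [-1.7996e+02 -4.0000e-02 -7.2700e+00] F [ 0.3  0.3 -0.2] op 0.0531 t 2.9
```

```bash
python3 -m pendant '[[-1,[0,0,0],[0,0,0]],[-1,[0,0,0],[0,0,0]],[-1,[0,0,0],[0,0,0]],[-1,[0,0,0],[0,0,0]],[-1,[0,0,0],[0,0,0]]]'
```

```text
clock: 3.32
tool_pos: [0.4875, 0.1043, 0.0233]
orientation: [-179.9, -0.0, -7.3]
force: [-2.2, 5.5, 0.1]
opening: 0.035
gripper_force: 30.0
```

Gripped at 35–36 mm, which matches the head. Now I pull 25 mm along −x in steps.

```bash
python3 -m pendant '[[-1,[-0.005,0,0],[0,0,0]],[-1,[-0.009,0,0],[0,0,0]],[-1,[-0.013,0,0],[0,0,0]],[-1,[-0.017,0,0],[0,0,0]],[-1,[-0.021,0,0],[0,0,0]],[-1,[-0.025,0,0],[0,0,0]],[-1,[-0.026,0,0],[0,0,0]],[-1,[-0.026,0,0],[0,0,0]]]'
python3 -c "
from h import *
shift(D(-.108,.0297,.023),YAW)"
```

```text
clock: 3.98
tool_pos: [0.4626, 0.1076, 0.0234]
orientation: [-179.9, -0.1, -7.2]
force: [6.2, 1.8, -7.4]
opening: 0.0347
gripper_force: 30.0
shift [0.     0.0018 0.0004] turn [-0.1  -0.14  0.19] tcp [0.4626 0.1076 0.0234] [-1.799e+02 -1.400e-01 -7.210e+00] F [ 6.2  1.8 -7.4] op 0.0347 t 3.98
```

```bash
python3 -m pendant '[[-0.1,[0.001,0,0],[0,0,0]],[-0.1,[0.001,0,0],[0,0,0]],[-0.1,[0.001,0,0],[0,0,0]],[-0.1,[0.001,0,-0.03],[0,0,0]],[0.2,[0.001,0,-0.07],[0,0,0]],[0.2,[0.001,0,-0.11],[0,0,0]],[0.2,[0.001,0,-0.15],[0,0,0]]]'
python3 - <<'E'
from h import *
shift(D(0,-.045,.15),YAW)
shift(D(0,-.045,.029),YAW)
p=viewer.camera_params("wrist");im=viewer.snapshot("wrist")[:,:,::-1]
cv2.imwrite("pics/w2.png",im);import pickle;pickle.dump(p,open("w2.pkl","wb"))
print(proj(p,D(-.108,.0297,.058)),proj(p,D(0,-.045,.066)))
E
```

```text
clock: 4.57
tool_pos: [0.4613, 0.1056, 0.1747]
orientation: [179.9, 0.1, -7.3]
force: [1.9, 0.6, 0.0]
opening: 0.0508
gripper_force: 0.0
shift [0.1089 0.0746 0.0247] turn [0.09 0.09 0.13] tcp [0.4613 0.1056 0.1747] [ 1.7991e+02  9.0000e-02 -7.2700e+00] F [1.9 0.6 0. ] op 0.0508 t 4.57
shift [0.1091 0.0744 0.1457] turn [0.09 0.09 0.13] tcp [0.4613 0.1056 0.1747] [ 1.7991e+02  9.0000e-02 -7.2700e+00] F [1.9 0.6 0. ] op 0.0508 t 4.57
[316.53632835 194.43448966] [401.99651131  77.54911348]
```

View pics/w2.png

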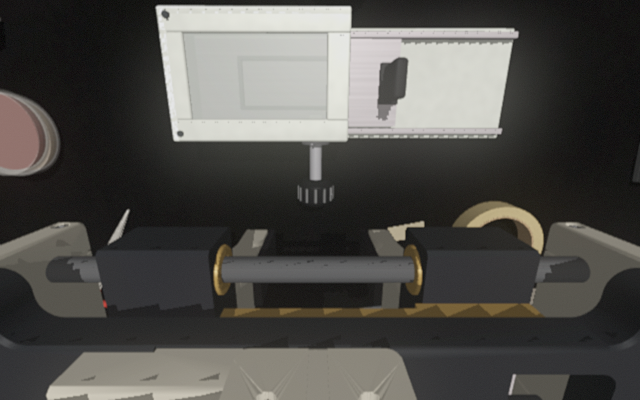

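The picture shows the knob out at (316,192), where I predicted it. The fin is at (399,76), within 2 mm of prediction. I go over it with the fingers narrowed to clear the hood.

```bash
python3 -m pendant '[[-0.3,[0.109,0.0735,0.02],[0,0,0]],[-0.3,[0.109,0.0735,0.02],[0,0,0]],[-0.3,[0.109,0.0735,0.02],[0,0,0]],[-0.3,[0.109,0.0735,0.02],[0,0,0]],[-0.3,[0.109,0.0735,0.05],[0,0,0]],[-0.3,[0.109,0.0735,0.08],[0,0,0]]]'; python3 -c "
from h import *
shift(D(0,-.0445,.032),YAW)"
```

```text
clock: 5.12
tool_pos: [0.5623, 0.0188, 0.0932]
orientation: [-179.9, -0.1, -7.4]
force: [-1.5, 0.2, -0.7]
opening: 0.0308
gripper_force: 0.0
shift [-0.0024  0.0008  0.0612] turn [-0.05 -0.11  0.01] tcp [0.5623 0.0188 0.0932] [-1.7995e+02 -1.1000e-01 -7.3900e+00] F [-1.5  0.2 -0.7] op 0.0308 t 5.12
```

```bash
python3 -m pendant '[[-0.3,[-0.001,0.001,0.03],[0,0,0]],[-0.3,[-0.001,0.001,0.05],[0,0,0]],[-0.3,[-0.001,0.001,0.061],[0,0,0]],[-1,[-0.001,0.001,0.061],[0,0,0]],[-1,[-0.001,0.001,0.061],[0,0,0]],[-1,[-0.001,0.001,0.061],[0,0,0]],[-1,[-0.001,0.001,0.061],[0,0,0]],[-1,[-0.001,0.001,0.061],[0,0,0]],[-1,[-0.001,0.001,0.061],[0,0,0]]]'; python3 -c "
from h import *
shift(D(0,-.155,.032),YAW)"
```

```text
clock: 5.87
tool_pos: [0.5613, 0.0192, 0.0337]
orientation: [-179.9, -0.1, -7.2]
force: [0.7, -0.9, 6.0]
opening: 0.0122
gripper_force: 30.0
shift [-0.0015  0.1115  0.0016] turn [-0.06 -0.14  0.16] tcp [0.5613 0.0192 0.0337] [-1.7994e+02 -1.4000e-01 -7.2400e+00] F [ 0.7 -0.9  6. ] op 0.0122 t 5.87
```

```bash
python3 -m pendant '[[-1,[0,0.012,-0.001],[0,0,0]],[-1,[0,0.03,-0.001],[0,0,0]],[-1,[0,0.05,-0.001],[0,0,0]],[-1,[0,0.07,-0.001],[0,0,0]],[-1,[0,0.085,-0.001],[0,0,0]],[-1,[0,0.097,-0.001],[0,0,0]],[-1,[0,0.105,-0.001],[0,0,0]],[-1,[0,0.11,-0.001],[0,0,0]],[-1,[0,0.113,-0.001],[0,0,0]],[-1,[0,0.113,-0.001],[0,0,0]]]'; python3 -c "
from h import *
shift(D(0,-.155,.032),YAW);print(inD(sensors.get_obs()['tool_pos']))"
```

```text
clock: 6.7
tool_pos: [0.5471, -0.0901, 0.0337]
orientation: [-179.8, -0.1, -7.3]
force: [-0.7, 19.8, 1.1]
opening: 0.0119
gripper_force: 30.0
shift [-0.0012  0.0013  0.0017] turn [-0.24 -0.14  0.13] tcp [ 0.5471 -0.0901  0.0337] [-1.7976e+02 -1.4000e-01 -7.2800e+00] F [-0.7 19.8  1.1] op 0.0119 t 6.7
[ 0.0012 -0.1537]
```

The carriage is at its stop after 110 mm of travel. Release, rise and read the joints.

```bash
python3 -m pendant '[[-0.3,[0,-0.002,0],[0,0,0]],[-0.3,[0,-0.002,0],[0,0,0]],[-0.3,[0,-0.002,0],[0,0,0]],[-0.3,[0,-0.002,0],[0,0,0]],[-0.3,[0,-0.002,-0.04],[0,0,0]],[0,[0,-0.002,-0.08],[0,0,0]],[0.2,[0,-0.002,-0.12],[0,0,0]],[0.2,[0,-0.002,-0.16],[0,0,0]]]'; python3 -c "
from h import *
print(sensors.get_obs()['joint_pos'].round(1) if hasattr(sensors.get_obs()['joint_pos'],'round') else sensors.get_obs()['joint_pos'])
shift([.51,-.28,.25],-90);shift([.51,-.28,.25])
shift([.51,-.42,.25],90);"
```

```text
clock: 7.37
tool_pos: [0.5453, -0.0917, 0.1948]
orientation: [180.0, 0.1, -7.3]
force: [1.4, 0.2, -1.1]
opening: 0.0454
gripper_force: 0.0
[ 10.8  10.5 -17.5   0.  -62.1  72. ]
shift [-0.0112  0.1913 -0.055 ] turn [8.000e-02 3.000e-02 8.272e+01] tcp [ 0.5453 -0.0917  0.1948] [ 1.7997e+02  7.0000e-02 -7.2800e+00] F [ 1.4  0.2 -1.1] op 0.0454 t 7.37
shift [-0.0112  0.1913 -0.055 ] turn 0 tcp [ 0.5453 -0.0917  0.1948] [ 1.7997e+02  7.0000e-02 -7.2800e+00] F [ 1.4  0.2 -1.1] op 0.0454 t 7.37
shift [ 0.0065  0.3302 -0.055 ] turn [-3.000e-02  8.000e-02 -9.728e+01] tcp [ 0.5453 -0.0917  0.1948] [ 1.7997e+02  7.0000e-02 -7.2800e+00] F [ 1.4  0.2 -1.1] op 0.0454 t 7.37
```

```bash
python3 -m pendant '[[0.25,[-0.011,0.191,-0.055],[0,0,83]],[0.25,[-0.011,0.191,-0.055],[0,0,83]],[0.25,[-0.011,0.191,-0.055],[0,0,83]],[0.25,[-0.011,0.191,-0.055],[0,0,83]],[0.25,[-0.011,0.191,-0.055],[0,0,83]],[0.25,[-0.011,0.191,-0.055],[0,0,83]],[0.25,[-0.011,0.191,-0.055],[0,0,83]],[0.25,[-0.011,0.191,-0.055],[0,0,83]],[0.25,[-0.011,0.191,-0.055],[0,0,83]],[0.25,[-0.011,0.191,-0.055],[0,0,83]]]' >/dev/null;  python3 -c "
from h import *
shift([.51,-.28,.25],-90)"
```

```text
shift [ 0.0002  0.0004 -0.0021] turn [6.000e-02 1.000e-02 1.071e+01] tcp [ 0.5104 -0.2797  0.2479] [ 1.7994e+02  2.0000e-02 -7.9290e+01] F [0.5 0.  0.2] op 0.0549 t 8.2
```

```bash
python3 -m pendant '[[0.25,[0,0,0],[0,0,7]],[0.25,[0,0,0],[0,0,11]],[0.25,[0,0,0],[0,0,11]],[0.25,[0,0,0],[0,0,11]]]' >/dev/null;  python3 - <<'E'
from h import *
shift([.51,-.28,.25],-90)
p=viewer.camera_params("wrist");im=viewer.snapshot("wrist")[:,:,::-1]
cv2.imwrite("pics/w3.png",im);import pickle;pickle.dump(p,open("w3.pkl","wb"))
h=cv2.cvtColor(im,cv2.COLOR_BGR2HSV)
print(proj(p,(.51,-.346,.036)))
m=((h[...,0]>95)&(h[...,0]<125)&(h[...,1]>90)&(h[...,2]>40)).astype(np.uint8);m[230:]=0
for k in cv2.findContours(m,0,1)[0]:
    if cv2.contourArea(k)>400:
        b=cv2.boxPoints(cv2.minAreaRect(k));print(b.round(),[ray(p,x,.036).round(4) for x in b])
E
```

```text
shift [ 0.0006  0.0007 -0.002 ] turn [0.04 0.   0.25] tcp [ 0.5107 -0.2794  0.248 ] [179.96   0.   -89.75] F [-0.3  0.7 -0.3] op 0.0549 t 8.53
[318.52429741 125.4700273 ]
```

View pics/w3.png

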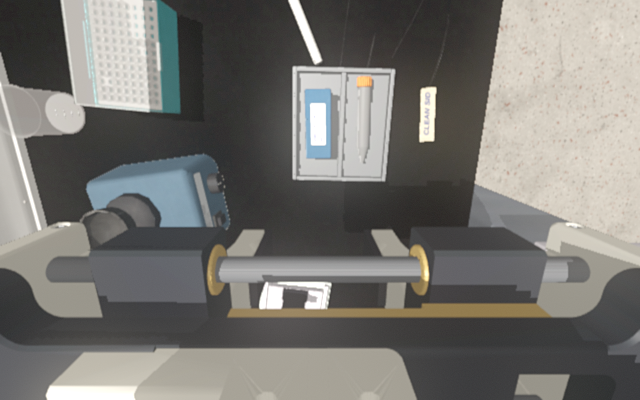

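The box is at (318,124) and the tube at (364,120), each in its pocket. My colour mask missed, so I re-segment on the same picture.

Run:
```python
from h import *
import pickle
p=pickle.load(open("w3.pkl","rb"));im=cv2.imread("pics/w3.png")
h=cv2.cvtColor(im,cv2.COLOR_BGR2HSV)
print(h[100,310],h[140,328],h[125,309],h[158,318])
m=((h[...,0]>90)&(h[...,0]<130)&(h[...,1]>60)).astype(np.uint8);m[200:]=0;m[:,:295]=0;m[:,340:]=0
k=max(cv2.findContours(m,0,1)[0],key=cv2.contourArea)
b=cv2.boxPoints(cv2.minAreaRect(k));print(b.round(1),[ray(p,x,.036).round(4) for x in b])
hl=cv2.convexHull(k);print(cv2.approxPolyDP(hl,2,True)[:,0].tolist())
print(im[95:165:4,300:340:2,0])
```

```text
[102  85 211] [102  82 208] [102  80 207] [104  41 162]
[[305.  89.]
 [330.  89.]
 [330. 157.]
 [305. 157.]] [array([ 0.5268, -0.3892,  0.036 ]), array([ 0.4961, -0.3894,  0.036 ]), array([ 0.4948, -0.3062,  0.036 ]), array([ 0.5275, -0.3061,  0.036 ])]
[[329, 89], [330, 156], [307, 157], [305, 90]]
[[212 216 200 209 208 210 210 209 210 209 210 211 210 209 211 183 138 153
  153 187]
 [210 216 199 211 210 211 211 210 211 210 208 210 209 209 213 186 137 140
  139 143]
 [167 217 204 210 211 226 251 251 251 250 250 250 244 208 209 184 136 139
  139 205]
 [166 217 212 209 207 249 255 255 255 255 255 255 255 208 209 184 136 142
  139 206]
 [169 216 212 206 207 247 255 255 255 255 255 255 255 210 210 183 139 142
  140 164]
 [210 215 210 207 208 246 255 255 255 255 255 255 255 210 210 179 139 142
  140 155]
 [210 213 214 205 204 246 255 255 255 255 255 255 255 209 210 180 139 140
  141 151]
 [173 215 210 207 208 234 255 255 255 255 255 255 255 210 209 183 138 141
  142 152]
 [165 215 212 208 209 232 255 255 255 255 255 255 255 215 209 182 138 143
  141 150]
 [184 213 209 207 208 231 255 255 255 255 255 255 255 215 208 182 139 143
  141 150]
 [208 212 206 207 207 230 255 255 255 255 255 255 255 215 207 182 139 142
  140 167]
 [206 211 205 210 208 220 255 255 255 255 255 255 255 214 208 181 138 140
  138 184]
 [193 210 205 212 206 217 255 255 255 255 255 255 255 215 209 182 137 140
  138 181]
 [161 211 203 214 205 205 206 204 205 205 204 205 205 205 207 180 136 139
  138 182]
 [200 209 207 219 204 206 206 205 204 204 204 204 205 205 207 178 134 139
  137 178]
 [203 207 207 215 204 203 205 205 206 205 205 206 207 206 207 179 134 137
  136 180]
 [202 206 205 202 202 202 202 197 170 170 171 170 170 170 169 169 170 170
  172 190]
 [200 204 204 203 203 204 203 204 203 202 203 203 201 202 201 202 201 201
  196 190]]
```

```bash
python3 -c "
from h import *
shift([.511,-.348,.019],-89.3)"
```

```text
shift [0.0686 0.     0.2291] turn [ 0.03  0.   -0.43] tcp [ 0.5108 -0.2794  0.2481] [179.97   0.   -89.73] F [0.  0.3 0.7] op 0.0546 t 8.58
```

```bash
python3 -m pendant '[[0.25,[0.0686,0,0.12],[0,0,-0.4]],[0.25,[0.0686,0,0.12],[0,0,-0.4]],[0.25,[0.0686,0,0.12],[0,0,-0.4]],[0.25,[0.0686,0,0.12],[0,0,-0.4]],[0.25,[0.0686,0,0.16],[0,0,-0.4]],[0.25,[0.0686,0,0.195],[0,0,-0.4]],[0.25,[0.0686,0,0.215],[0,0,-0.4]],[0.25,[0.0686,0,0.228],[0,0,-0.4]],[0.25,[0.0686,0,0.229],[0,0,-0.4]],[0.25,[0.0686,0,0.229],[0,0,-0.4]]]' && python3 -m pendant '[[-1,[0,0,0],[0,0,0]],[-1,[0,0,0],[0,0,0]],[-1,[0,0,0],[0,0,0]],[-1,[0,0,0],[0,0,0]],[-1,[0,0,0],[0,0,0]],[-1,[0,0,0],[0,0,0]]]'
```

```text
clock: 9.42
tool_pos: [0.5114, -0.3478, 0.0193]
orientation: [179.9, -0.0, -89.4]
force: [0.1, 0.4, 1.0]
opening: 0.0545
gripper_force: 0.0
clock: 9.92
tool_pos: [0.5117, -0.3479, 0.0202]
orientation: [-179.9, -0.0, -89.5]
force: [-0.8, 1.2, 6.2]
opening: 0.0326
gripper_force: 30.0
```

```bash
python3 -m pendant '[[-1,[0,0,-0.006],[0,0,0]],[-1,[0,0,-0.015],[0,0,0]],[-1,[0,0,-0.03],[0,0,0]],[-1,[0,0,-0.05],[0,0,0]],[-1,[0,0,-0.075],[0,0,0]],[-1,[0,0,-0.10],[0,0,0]],[-1,[0,0,-0.12],[0,0,0]],[-1,[0,0,-0.13],[0,0,0]]]'
python3 - <<'E'
from h import *
import pickle
shift(D(0,-.0537,.14),YAW-90)
p=viewer.camera_params("side");cv2.imwrite("pics/s2.png",cv2.resize(viewer.snapshot("side")[60:300,180:460,::-1],None,fx=2.5,fy=2.5))
E
```

```text
clock: 10.58
tool_pos: [0.5124, -0.3484, 0.153]
orientation: [-179.8, -0.1, -89.5]
force: [0.2, -1.4, -1.2]
opening: 0.0327
gripper_force: 30.0
shift [-0.3572 -0.0497  0.0125] turn [-0.24 -0.09  7.95] tcp [ 0.5124 -0.3484  0.153 ] [-1.7977e+02 -1.1000e-01 -8.9450e+01] F [ 0.2 -1.4 -1.2] op 0.0327 t 10.58
```

View pics/s2.png

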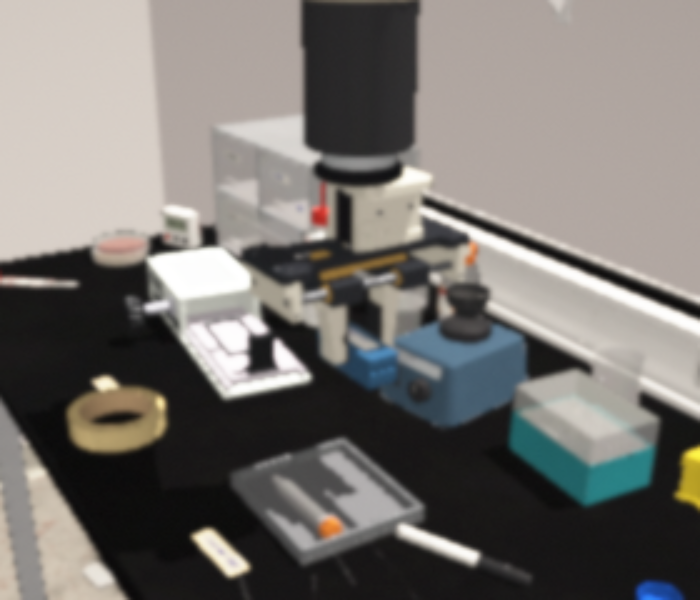

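The side view shows the box level in the grip at crop (365,360), the tube still in the tray, and the carriage out with its empty pocket next to the hood. Carrying it over now.

```bash
python3 -m pendant '[[-1,[-0.012,-0.002,0],[0,0,0.5]],[-1,[-0.036,-0.005,0],[0,0,1.5]],[-1,[-0.064,-0.009,0],[0,0,2.5]],[-1,[-0.094,-0.013,0],[0,0,3.5]],[-1,[-0.124,-0.017,0],[0,0,4.5]],[-1,[-0.154,-0.021,0],[0,0,5.5]],[-1,[-0.184,-0.026,0],[0,0,6.5]],[-1,[-0.214,-0.03,0],[0,0,7.5]],[-1,[-0.244,-0.034,0],[0,0,8]],[-1,[-0.27,-0.038,0],[0,0,8]]]' && python3 -c "
from h import *
shift(D(0,-.0537,.10),YAW-90)"
```

```text
clock: 11.47
tool_pos: [0.5461, -0.0757, 0.1483]
orientation: [179.9, -0.0, -97.5]
force: [2.0, -0.2, -1.8]
opening: 0.033
gripper_force: 30.0
shift [-0.0859 -0.0015  0.0482] turn [ 0.08 -0.   -0.11] tcp [ 0.5461 -0.0757  0.1483] [179.92  -0.   -97.51] F [ 2.  -0.2 -1.8] op 0.033 t 11.47
```

```bash
python3 -m pendant '[[-1,[-0.025,-0.0005,0],[0,0,0]],[-1,[-0.048,-0.001,0],[0,0,0]],[-1,[-0.067,-0.0013,0.005],[0,0,0]],[-1,[-0.08,-0.0015,0.02],[0,0,0]],[-1,[-0.086,-0.0015,0.04],[0,0,0]],[-1,[-0.086,-0.0015,0.06],[0,0,0]],[-1,[-0.086,-0.0015,0.075],[0,0,0]],[-1,[-0.086,-0.0015,0.085],[0,0,0]],[-1,[-0.086,-0.0015,0.085],[0,0,0]]]'
python3 - <<'E'
from h import *
import pickle
shift(D(0,-.0537,.0352),YAW-90)
p=viewer.camera_params("wrist");im=viewer.snapshot("wrist")[:,:,::-1];cv2.imwrite("pics/w4.png",im);pickle.dump(p,open("w4.pkl","wb"))
for n,X in dict(r1=D(.0215,-.0537-.049,.026),r2=D(-.0215,-.0537-.049,.026),fin=D(0,-.1537,.066)).items():print(n,proj(p,X).round(0))
E
```

```text
clock: 12.22
tool_pos: [0.5575, 0.0071, 0.0614]
orientation: [179.7, -0.1, -97.5]
force: [-0.7, 0.8, -1.6]
opening: 0.0324
gripper_force: 30.0
shift [-0.0024 -0.0011  0.0262] turn [ 0.27 -0.11 -0.1 ] tcp [0.5575 0.0071 0.0614] [ 1.7973e+02 -1.1000e-01 -9.7500e+01] F [-0.7  0.8 -1.6] op 0.0324 t 12.22
r1 [285. 160.]
r2 [348. 160.]
fin [317.  69.]
```

View pics/w4.png

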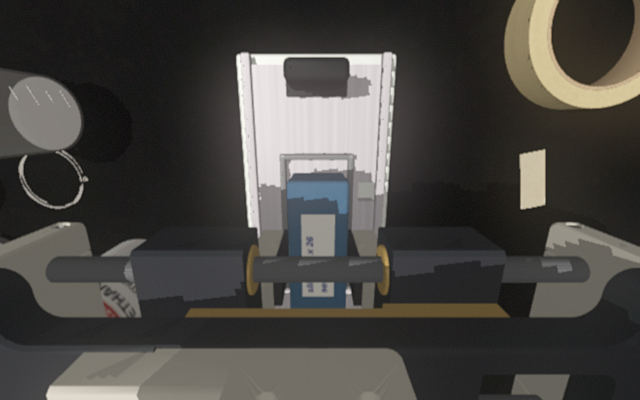

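The rim's near-fin inner edge is at row 160, columns 285–350, where I predicted it. The box is centred on it (288–348) and the beaker is at far left. I check the box's fore-aft offset in the grip before lowering.

Run:
```python
from h import *
import pickle
p=pickle.load(open("w4.pkl","rb"));im=cv2.imread("pics/w4.png")
print(im[168:186,318].tolist())
T=np.array([.5575,.0071,0]);f=RD@[0,-1]
for z in(.046,.077):print(z,proj(p,np.r_[T[:2]+f*.043,z]).round(1),proj(p,np.r_[T[:2]+f*.046,z]).round(1))
```

```text
[[220, 220, 226], [220, 220, 226], [204, 204, 210], [158, 158, 165], [128, 126, 131], [102, 96, 96], [94, 85, 82], [95, 87, 84], [98, 89, 84], [100, 89, 84], [98, 89, 84], [97, 88, 82], [105, 93, 84], [124, 107, 91], [140, 120, 97], [146, 124, 99], [149, 126, 99], [152, 129, 101]]
0.046 [318.5 170.1] [318.5 165.3]
0.077 [319.  180.2] [319.  174.5]
```

```bash
python3 -m pendant '[[-1,[-0.002,-0.0005,0.008],[0,0,0]],[-1,[-0.002,-0.0005,0.014],[0,0,0]],[-1,[-0.002,-0.0005,0.019],[0,0,0]],[-1,[-0.002,-0.0005,0.022],[0,0,0]],[-1,[-0.002,-0.0005,0.0235],[0,0,0]],[-1,[-0.002,-0.0005,0.025],[0,0,0]],[-1,[-0.002,-0.0005,0.025],[0,0,0]]]' && python3 -c "
from h import *
shift(D(0,-.0537,.0352),YAW-90)"
```

```text
clock: 12.85
tool_pos: [0.5602, 0.0095, 0.0391]
orientation: [180.0, -0.0, -97.5]
force: [-0.1, -0.2, -0.8]
opening: 0.0327
gripper_force: 30.0
shift [0.0004 0.0014 0.0039] turn [ 0.   -0.   -0.08] tcp [0.5602 0.0095 0.0391] [180.    -0.   -97.48] F [-0.1 -0.2 -0.8] op 0.0327 t 12.85
```

```bash
python3 -m pendant '[[-1,[0,0.0007,0.0015],[0,0,0]],[-1,[0,0.0007,0.0025],[0,0,0]],[-1,[0,0.0007,0.0035],[0,0,0]],[-1,[0,0.0007,0.0035],[0,0,0]]]' && python3 -c "
from h import *
shift(D(0,-.0537,.0352),YAW-90)"
```

```text
clock: 13.18
tool_pos: [0.5595, 0.0096, 0.0356]
orientation: [180.0, -0.0, -97.5]
force: [-0.3, -0.3, -1.1]
opening: 0.0325
gripper_force: 30.0
shift [0.0004 0.0007 0.0004] turn [ 0.01 -0.   -0.08] tcp [0.5595 0.0096 0.0356] [179.99  -0.   -97.48] F [-0.3 -0.3 -1.1] op 0.0325 t 13.18
```

```bash
python3 -m pendant '[[-1,[0,0,0.0008],[0,0,0]],[-1,[0,0,0.0016],[0,0,0]],[-1,[0,0,0.0016],[0,0,0]]]'
```

```text
clock: 13.43
tool_pos: [0.5597, 0.0097, 0.0351]
orientation: [-180.0, -0.0, -97.5]
force: [-4.6, 1.6, 9.1]
opening: 0.0332
gripper_force: 30.0
```

Contact at z = 0.035, exactly the pocket floor height. Release and lift.

```bash
python3 -m pendant '[[0.1,[0,0,0],[0,0,0]],[0.1,[0,0,0],[0,0,0]],[0.1,[0,0,0],[0,0,0]],[0.1,[0,0,-0.01],[0,0,0]],[0.1,[0,0,-0.03],[0,0,0]],[0.1,[0,0,-0.06],[0,0,0]],[0.1,[0,0,-0.1],[0,0,0]],[0,[0,0,-0.125],[0,0,0]],[0,[0,0,-0.125],[0,0,0]]]'
python3 - <<'E'
from h import *
import pickle
shift(D(0,-.1537,.12),YAW)
p=viewer.camera_params("wrist");im=viewer.snapshot("wrist")[:,:,::-1];cv2.imwrite("pics/w5.png",im)
for n,X in dict(r1=D(.0215,-.0537-.049,.026),r2=D(-.0215,-.0537-.049,.026),b1=D(.0165,-.0967,.051),b2=D(-.0165,-.0967,.051)).items():print(n,proj(p,X).round(0))
E
```

```text
clock: 14.18
tool_pos: [0.563, 0.0102, 0.1662]
orientation: [-179.4, 0.2, -97.4]
force: [1.3, -0.1, -0.0]
opening: 0.0444
gripper_force: 0.0
shift [0.1016 0.0045 0.0458] turn [ -0.57  -0.29 -90.01] tcp [0.563  0.0102 0.1662] [-179.45    0.18  -97.41] F [ 1.3 -0.1 -0. ] op 0.0444 t 14.18
r1 [303. 142.]
r2 [344. 142.]
b1 [306. 151.]
b2 [341. 151.]
```

View pics/w5.png

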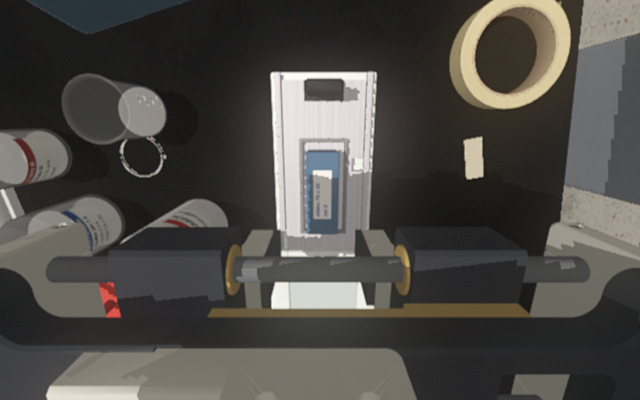

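The box sits level inside the pocket at (322,190), corners as predicted, released. Next I turn to the fin.

```bash
python3 -m pendant '[[-0.3,[0.1,0.003,0],[0,0,-90]],[-0.3,[0.1,0.003,0],[0,0,-90]],[-0.3,[0.1,0.003,0],[0,0,-90]],[-0.3,[0.1,0.003,0],[0,0,-90]],[-0.3,[0.1,0.003,0],[0,0,-90]],[-0.3,[0.1,0.003,0],[0,0,-90]],[-0.3,[0.1,0.003,0],[0,0,-90]],[-0.3,[0.1,0.003,0],[0,0,-90]],[-0.3,[0.1,0.003,0],[0,0,-90]],[-0.3,[0.1,0.003,0],[0,0,-90]]]' >/dev/null && python3 -m pendant '[[-0.3,[0,0,0],[0,0,-7]],[-0.3,[0,0,0],[0,0,-14]],[-0.3,[0,0,0],[0,0,-19]],[-0.3,[0,0,0],[0,0,-19]]]'; python3 -c "
from h import *
shift(D(0,-.1537,.032),YAW)"
```

```text
clock: 15.4
tool_pos: [0.543, -0.0892, 0.1586]
orientation: [180.0, 0.1, -7.6]
force: [1.1, -0.2, -0.0]
opening: 0.0304
gripper_force: 0.0
shift [0.0031 0.0003 0.1266] turn [ 0.01  0.08 -0.22] tcp [ 0.543  -0.0892  0.1586] [ 1.7999e+02  8.0000e-02 -7.6200e+00] F [ 1.1 -0.2 -0. ] op 0.0304 t 15.4
```

```bash
python3 -m pendant '[[-0.3,[0.003,0,0.035],[0,0,-0.2]],[-0.3,[0.003,0,0.07],[0,0,-0.2]],[-0.3,[0.003,0,0.1],[0,0,-0.2]],[-0.3,[0.003,0,0.118],[0,0,-0.2]],[-0.3,[0.003,0,0.125],[0,0,-0.2]],[-1,[0.003,0,0.125],[0,0,-0.2]],[-1,[0.003,0,0.125],[0,0,-0.2]],[-1,[0.003,0,0.125],[0,0,-0.2]],[-1,[0.003,0,0.125],[0,0,-0.2]],[-1,[0.003,0,0.125],[0,0,-0.2]]]'; python3 -c "
from h import *
shift(D(0,-.0437,.032),YAW)"
```

```text
clock: 16.23
tool_pos: [0.5477, -0.0895, 0.0356]
orientation: [-180.0, -0.2, -7.6]
force: [1.0, -0.1, 2.7]
opening: 0.0119
gripper_force: 30.0
shift [-0.0021 -0.1093  0.0037] turn [-0.03 -0.16 -0.23] tcp [ 0.5477 -0.0895  0.0356] [-1.7997e+02 -1.6000e-01 -7.6300e+00] F [ 1.  -0.1  2.7] op 0.0119 t 16.23
```

```bash
python3 -m pendant '[[-1,[0,-0.006,0],[0,0,0]],[-1,[0,-0.018,0],[0,0,0]],[-1,[0,-0.034,0],[0,0,0]],[-1,[0,-0.05,0],[0,0,0]],[-1,[0,-0.066,0],[0,0,0]],[-1,[0,-0.08,0],[0,0,0]],[-1,[0,-0.092,0],[0,0,0]],[-1,[0,-0.101,0],[0,0,0]],[-1,[0,-0.107,0],[0,0,0]],[-1,[0,-0.11,0],[0,0,0]]]'; python3 -m pendant '[[-1,[0,-0.001,0],[0,0,0]],[-1,[0,-0.002,0],[0,0,0]],[-1,[0,-0.002,0],[0,0,0]]]'; python3 -c "
from h import *
shift(D(0,-.0437,.032),YAW)"
```

```text
clock: 17.07
tool_pos: [0.5616, 0.0195, 0.0356]
orientation: [179.9, -0.1, -7.5]
force: [2.6, -23.9, 7.3]
opening: 0.0115
gripper_force: 30.0
clock: 17.32
tool_pos: [0.5617, 0.0193, 0.0356]
orientation: [179.8, -0.0, -7.6]
force: [1.1, -16.9, 9.5]
opening: 0.0116
gripper_force: 30.0
shift [-0.0015  0.0004  0.0036] turn [ 0.17 -0.04 -0.21] tcp [0.5617 0.0193 0.0356] [ 1.7983e+02 -4.0000e-02 -7.6100e+00] F [  1.1 -16.9   9.5] op 0.0116 t 17.32
```

```bash
python3 -m pendant '[[-0.3,[0,0.002,0],[0,0,0]],[-0.3,[0,0.002,0],[0,0,0]],[-0.3,[0,0.002,0],[0,0,0]],[-0.3,[0,0.002,0],[0,0,0]],[-0.3,[0,0.002,-0.04],[0,0,0]],[-0.3,[0,0.002,-0.08],[0,0,0]],[0.1,[0,0.002,-0.12],[0,0,0]]]'; python3 -c "
from h import *
shift(D(-.108,.029,.15),YAW);shift(D(-.108,.029,.023),YAW)"
```

```text
clock: 17.9
tool_pos: [0.5605, 0.0197, 0.155]
orientation: [179.9, 0.1, -7.6]
force: [1.3, 0.1, 0.2]
opening: 0.0334
gripper_force: 0.0
shift [-0.1086 -0.0717  0.0051] turn [ 0.05  0.11 -0.21] tcp [0.5605 0.0197 0.155 ] [ 1.7995e+02  1.1000e-01 -7.6100e+00] F [1.3 0.1 0.2] op 0.0334 t 17.9
shift [-0.1084 -0.0718  0.1321] turn [ 0.05  0.11 -0.21] tcp [0.5605 0.0197 0.155 ] [ 1.7995e+02  1.1000e-01 -7.6100e+00] F [1.3 0.1 0.2] op 0.0334 t 17.9
```

```bash
python3 -m pendant '[[0.25,[-0.1084,-0.0735,0],[0,0,-0.2]],[0.25,[-0.1084,-0.0735,0],[0,0,-0.2]],[0.25,[-0.1084,-0.0735,0],[0,0,-0.2]],[0.25,[-0.1084,-0.0735,0],[0,0,-0.2]],[0.25,[-0.1084,-0.0735,0.035],[0,0,-0.2]],[0.25,[-0.1084,-0.0735,0.07],[0,0,-0.2]],[0.25,[-0.1084,-0.0735,0.1],[0,0,-0.2]],[0.25,[-0.1084,-0.0735,0.12],[0,0,-0.2]],[0.25,[-0.1084,-0.0735,0.131],[0,0,-0.2]],[0.25,[-0.1084,-0.0735,0.131],[0,0,-0.2]]]' && python3 -m pendant '[[-1,[0,0,0],[0,0,0]],[-1,[0,0,0],[0,0,0]],[-1,[0,0,0],[0,0,0]],[-1,[0,0,0],[0,0,0]],[-1,[0,0,0],[0,0,0]]]'; python3 -c "
from h import *
shift(D(-.083,.0315,.023),YAW)"
```

```text
clock: 18.73
tool_pos: [0.4618, 0.1061, 0.0206]
orientation: [179.8, 0.2, -7.4]
force: [-1.2, -0.1, 0.4]
opening: 0.0548
gripper_force: 0.0
clock: 19.15
tool_pos: [0.4642, 0.1074, 0.0241]
orientation: [-179.9, -0.1, -7.4]
force: [-2.4, 2.8, 4.8]
opening: 0.0353
gripper_force: 30.0
shift [ 0.0234 -0.0001  0.0012] turn [-0.1  -0.1  -0.03] tcp [0.4642 0.1074 0.0241] [-1.799e+02 -1.000e-01 -7.430e+00] F [-2.4  2.8  4.8] op 0.0353 t 19.15
```

Gripped again. Push in 25 mm plus a little.

```bash
python3 -m pendant '[[-1,[0.005,0,0],[0,0,0]],[-1,[0.009,0,0],[0,0,0]],[-1,[0.013,0,0],[0,0,0]],[-1,[0.017,0,0],[0,0,0]],[-1,[0.021,0,0],[0,0,0]],[-1,[0.024,0,0],[0,0,0]],[-1,[0.026,0,0],[0,0,0]],[-1,[0.027,0,0],[0,0,0]],[-1,[0.027,0,0],[0,0,0]]]'; python3 -c "
from h import *
print(inD(sensors.get_obs()['tool_pos']))"
```

```text
clock: 19.9
tool_pos: [0.4892, 0.104, 0.0238]
orientation: [-180.0, 0.1, -7.5]
force: [-13.5, 10.2, 17.5]
opening: 0.0351
gripper_force: 30.0
[-0.0812  0.0313]
```

```bash
python3 -m pendant '[[0.1,[-0.001,0,0],[0,0,0]],[0.1,[-0.001,0,0],[0,0,0]],[0.1,[-0.001,0,0],[0,0,0]],[0.1,[-0.001,0,-0.03],[0,0,0]],[0.1,[-0.001,0,-0.07],[0,0,0]],[0.1,[-0.001,0,-0.11],[0,0,0]],[0.1,[-0.02,0,-0.15],[0,0,0]],[0.1,[-0.04,0,-0.19],[0,0,0]],[0.1,[-0.04,0,-0.19],[0,0,0]]]'
python3 - <<'E'
from h import *
p=viewer.camera_params("wrist");im=viewer.snapshot("wrist")[:,:,::-1]
cv2.imwrite("pics/w6.png",im)
print(proj(p,D(-.083,.0313,.058)),proj(p,D(0,-.0437,.066)),proj(p,D(0,.055,.051)))
E
```

```text
clock: 20.65
tool_pos: [0.4514, 0.1089, 0.2194]
orientation: [-179.7, -0.4, -7.4]
force: [1.2, 0.2, 0.4]
opening: 0.0483
gripper_force: 0.0
[317.81250592 155.18758837] [391.23329245  74.26688124] [295.7339275   76.70365992]
```

View pics/w6.png

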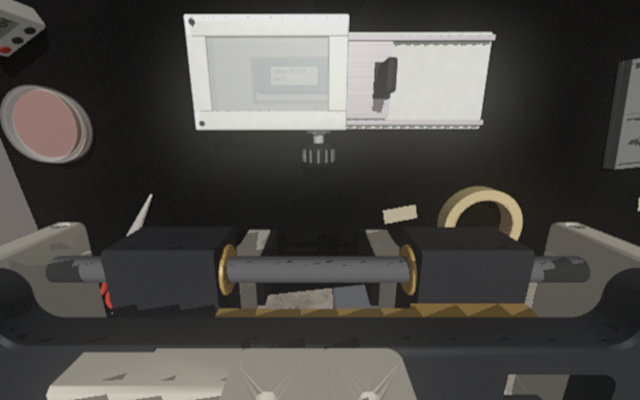

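The knob is back in at (318,155), as predicted. The fin is at its home place (387,75), and the box shows under the roof window at (291,77). All done, so I hand in.

```bash
python3 -c "
from plant import workorder
print(workorder.close_job())"
```

```text
the job is handed in; nothing more can be done
None
```

The slide box is in the carriage pocket, level and released; the carriage is home under the hood and the knob is pushed fully in. The job was handed in at about 21 s of the 67 s, and no verdict came back. The tube was still in its tray pocket and the beaker untouched when last seen.

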